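Latch and mist a printer build plate

TASK

On the spray station, push the dark build plate along its rails until it is fully home against the end stops, then swing the hinged gate bar closed behind it until it rests in its catch. Only then press the fixed can's nozzle cap all the way down for a moment and let it spring back up; leave the plate latched in place and the other things on the bench where they are.

Things in the scene. Friction and masses are not known exactly. Their poses are not given: they have to be found in the camera images.
- station: spray station fixed to the table: plywood base 250 (x) x 280 (y) x 12 thick, carrying rails, gate and can. Origin on the table, 125 from its front and rear edges, 130 from its left (+y) and 150 from its right edge; x away from the robot, y to the left, z up; turned by up to 0.35 rad. 'Station x, y, z' below are mm in this frame
- rail_mouth (a point): right-hand end of the two aluminium rails, midway between them at rail-top height (station -20, -140, 30). Rails run along station y to y = 85, 18 wide, at x = -71 and 31. Between them (x -62 to 22) the base lies open at z = 12: a fingertip can go below the plate's level. Side guides, tops z = 42, inner faces x = -82 and 42, from y = -42 to 88
- stop_face (a point): middle of the face of the two black end stops that the plate's left edge meets when home: station -20, 85, 34; the stops rise to z = 48
- catch (a point): where the end of the closed gate bar rests in the black catch: station 60, -55, 39; the catch spans x 50 to 70, y -80 to -37, up to z = 55
- plate: loose dark flat build plate 120 (x) x 130 (y) x 8 thick, 0.2 to 0.45 kg, on the rails, axes as the station's; origin at the centre of its underside, at about station x = -20, z = 30. Starts pulled out to the right (-y) by 45 to 75; home, its centre is at y = 20 and its right edge, the one to push, at y = -45. Slides in +y with about 1 to 3 N
- gate (a joint): angle of the steel gate bar on its vertical pivot, rad: 0 = closed in its catch (a stop), bar along station +x across the rails behind the plate; grows as it opens, 1.57 = bar along station -y. Starts at 1.6 to 2.0. Stiff (about 1.2 N at the tab), stays where left. Bar reaches 158 from the pivot, 14 wide (7 each side of the pivot line), z = 32 to 46; shut, it clears a home plate's edge by 3
- gate_hinge (a point): point on the gate's pivot axis at the bar's mid height: station x = -98, y = -55, z = 39
- gate_tab (a point): top of the small upright thumb tab (16 x 12) that rises 30 above the bar, 120 from the pivot along the bar, z = 76
- nozzle_cap (a joint): how far the can's cap is pressed down, m: 0 = up, 0.007 = fully down against its stop. Sprung: starts to move at about 3.3 N, fully down at about 8.3 N, springs back when released
- cap_top (a point): centre of the top of the white cap (flat top 34 across, cap 40 across, 28 high) on the fixed metal can (diameter 58) at the rear of the station: station x = 92, y = 20, z = 213 when up; press straight down. A short spout points to station -x over the plate
- spare_can: bystander: upright capped metal can without a sprung nozzle, diameter 58, 190 tall, loose on the table to the left of the station; origin at the centre of its underside
- tape_roll: bystander: cardboard roll lying flat, outer diameter 100, 25 high, left of the station; origin under its centre
- scraper: bystander: spatula 200 long lying on the table beyond the station; origin under it
- spool: bystander: filament spool lying flat, diameter 190, 60 high, on the right of the table
- screwdriver: bystander: screwdriver 190 long lying on the left of the table
- vase: bystander: white open printed cup, diameter 90, 110 tall, on the table beyond and to one side
- parts_bin: bystander: white open bin 120 x 160, 70 high, on the table beyond and to one side
There are look-alikes about, which are no part of the job. What is shaped like the plate but pink or purple is not meant.

How it is judged:
On the way, in this order (a step that is already met when the one before it is completed fails the run):
1. the plate is pushed home against the end stops (within 4 mm) (y of plate in the frame of station above 0.016 m and z of plate in the frame of station between 0.026 and 0.034 m and angle between the y axis of plate and the y axis of station, either way round below 0.06 rad), for 0.2 s.
2. the gate is swung closed into its catch behind the plate (all of step 1 and value of joint gate below 0.05 rad), for 0.2 s.
3. the nozzle cap is pressed down (5 mm or more of its 7) with the plate latched (all of step 2 and value of joint nozzle_cap above 0.005 m), for 0.2 s.
At the end, for the whole second after the job is handed in: The plate lies on its rails within 4 mm of its end stops and at rest, the gate is within 0.05 rad of closed in its catch behind it, and the nozzle cap has sprung back up (within 1.5 mm) (all of step 2 and value of joint nozzle_cap below 0.0015 m and linear speed of plate below 0.01 m/s); the robot touches nothing.
It fails at once if the nozzle cap is pressed (over 3 mm) while the gate is not closed (value of joint nozzle_cap above 0.003 m and value of joint gate above 0.1 rad).
It fails at once if a bystander is shifted by more than 30 mm or knocked over (distance of any of spare_can, tape_roll, scraper, spool, screwdriver, vase, parts_bin from where it was at the start of the episode above 0.03 m or angle between any of spare_can, vase's own z axis and vertical above 0.5 rad).
It also fails if it takes over 56 s, if anything falls off the work surface, if the arm or the gripper's body presses on something with over 40 N, if the wrist force passes 120 N, or if a joint passes its speed limit or range.

ROBOT

A 7-joint arm with a two-finger parallel gripper is mounted at the origin on the work surface. World frame = base frame: x ahead of the robot, y to its left, z up, the work surface at z = 0. Lengths are in m, angles in rad, forces in N, time in s.
With the tool pointing down it reaches from about 0.35 to 0.9 m from the base axis. Payload 8.1 kg.
Tool frame: the origin (TCP) lies at the very end of the fingers, on their centre line; the grasp point (between the pads) lies arm.grip_point_offset behind it (arm.grip_point_offset is the distance from the TCP to the grasp point, in m); z points along the fingers, y is the line along which they close (so a half turn about z gives the same grasp; the last joint's range is limited). The gripper opens to 92 mm and grips with 3 to 60 N. Pads are 19 mm wide; open, the fingers measure 130 mm over their backs; the gripper's body (75 mm by 190 mm) begins 47 mm behind the grasp point.
Start: joints at [-1.417, 0.434, 0.025, 1.573, -0.012, 1.134, -0.075], TCP at [0.159, 0.605, 0.227] pointing down, gripper open.
Joint ranges: [-2.62, 2.62], [-0.44, 2.09], [-1.27, 1.32], [0.08, 2.57], [-1.32, 4.46], [0.12, 2], [-2.74, 2.74]. Speed limits (rad/s): [2.22, 2.22, 3.01, 3.01, 3.14, 3.14, 3.14].

INTERFACE

Orientations are given as a rotation vector (axis times angle).
In Python, from cell import arm gives the robot as it stands. The module is installed in compiled form; this text tells all that it offers.
- The arm moves only by the shell command python3 -m creep 'ROWS' [OPENING] [FORCE]. ROWS is JSON, a list of rows, each a list of 6 numbers: the shift along the tool's x, y, z scaled (see below), then the turn, a rotation vector about the tool's x, y, z scaled (see below). A call has 1 to 20 rows; each row shifts and turns the commanded pose from where the row before left it, along the tool's axes as they then stand; what a row does not reach is not made up. The controller multiplies each number of a shift by 0.4 m and each number of a turn by 120 degrees. A row lasts 1/12 s, in which the tool goes at most 41.7 mm and 7.16 degrees, less where a joint would pass 70% of its speed; a pose out of reach is approached as far as the arm can. A call with a number of a shift or a turn outside -1 to 1 is refused whole. A call with a gripper value outside its range is refused whole. OPENING is the closure, from -1 (fully open) to 1 (shut), set as the call begins (- or left out, the last holds). The fingers move at their own pace and stop on an object; FORCE is the grip in N (left out, the last holds). Time passes only in rows, so rows that do not move let the fingers close. It gives the time, the measured TCP pose, the force, the opening and the grip force at its end, in the units of the state.
- arm.observe(): the state, without advancing time (a new reading comes with each control period).
- arm.get_image(name): name is "scene" or "top" or "wrist"; returns a dict with "frame" (420x560x3 uint8, red, green, blue), "intrinsics" (3x3 intrinsics, pixels), "rvec" (rotation vector, rad) and "tvec" (3), from world to camera coordinates, as OpenCV has them; the wrist camera has in their place "mount" (4x4, takes a point from camera to tool coordinates, whose origin is the TCP and whose axes are the flange's). Camera axes: x right, y down, z forward; pixel columns grow to the right and rows downward; lengths in m; the calibration is good to about 2 mm. A picture is of the moment at which its call begins: read the wrist's pose just before it. There is no depth.
- arm.sign_off(): hands the job in; it is judged then, once.
The state is a dict: "clock": time; "joints": joint angles; "dq": joint speeds; "joint_efforts": joint torques, N m; "position": TCP position; "ee_rot": TCP orientation; "force": force on the tool from outside, world axes, zero at the start; "ft_torque": the same for the moment, N m; "width": opening from 0.0 (shut) to 1.0 (fully open); "gripper_force": force on a finger pad.
Only numpy, scipy, OpenCV 4.12 (cv2) and the standard library are available. Lean on these libraries where they do the work, as an engineer would, in place of code of your own. Each camera call takes 0.05 s, during which the arm holds its last target. There are 200 camera calls.

## Working session

There is one attempt and no reset: what is moved stays moved. The work goes in short steps, Python scripts to look and compute and a shell command to move; the robot and the scene stay as the last step left them, time stands still between calls to the robot, and variables do not carry over. Pictures are saved under pics/ and viewed, at most 10 in all, crops included, and the job is handed in when it is done.

```bash
mkdir -p pics; python3 - <<'E'
from cell import arm
import cv2,pickle
o=arm.observe();print({k:o[k] for k in('clock','position','ee_rot','width')},arm.grip_point_offset)
d={}
for n in("scene","top"):
    i=arm.get_image(n);d[n]=i;cv2.imwrite(f"pics/{n}0.png",cv2.resize(i["frame"][:,:,::-1],(800,600),interpolation=cv2.INTER_CUBIC))
    print(n,i["intrinsics"],i["rvec"],i["tvec"])
pickle.dump(d,open("im0.pkl","wb"))
E
```

```text
{'clock': 0.0, 'position': array([0.1586508 , 0.60397949, 0.22592804]), 'ee_rot': array([-4.02373629e-01, -3.11564607e+00,  2.53413848e-03]), 'width': 0.9976521617993032} 0.0188
scene [[383.64434076   0.         277.35171474]
 [  0.         383.64434076 203.43614787]
 [  0.           0.           1.        ]] [ 1.95502039  1.71378998 -0.56151719] [-0.07567595 -0.35115603  1.67024332]
top [[434.63267715   0.         287.16637562]
 [  0.         434.63267715 207.00092675]
 [  0.           0.           1.        ]] [ 2.12935756 -2.16772712  0.15378396] [0.04340841 0.54204087 1.30917052]
```

View pics/top0.png

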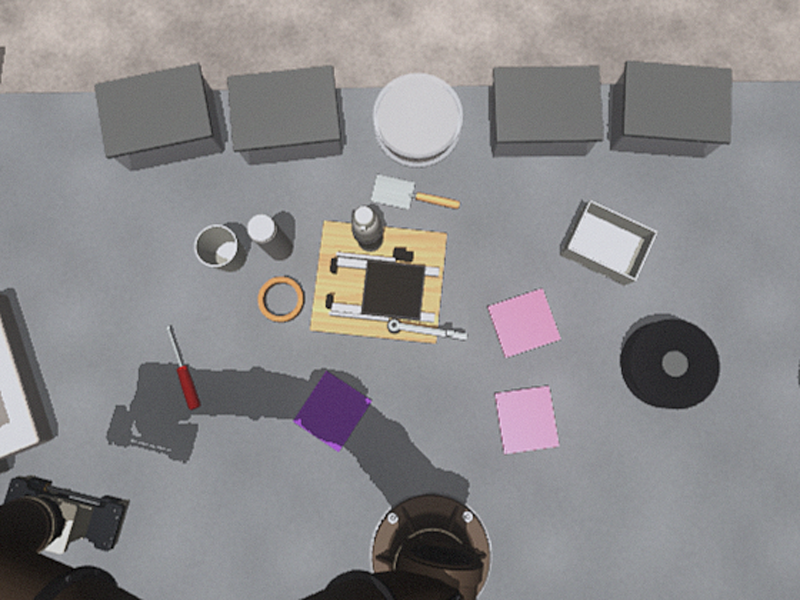

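View pics/scene0.png

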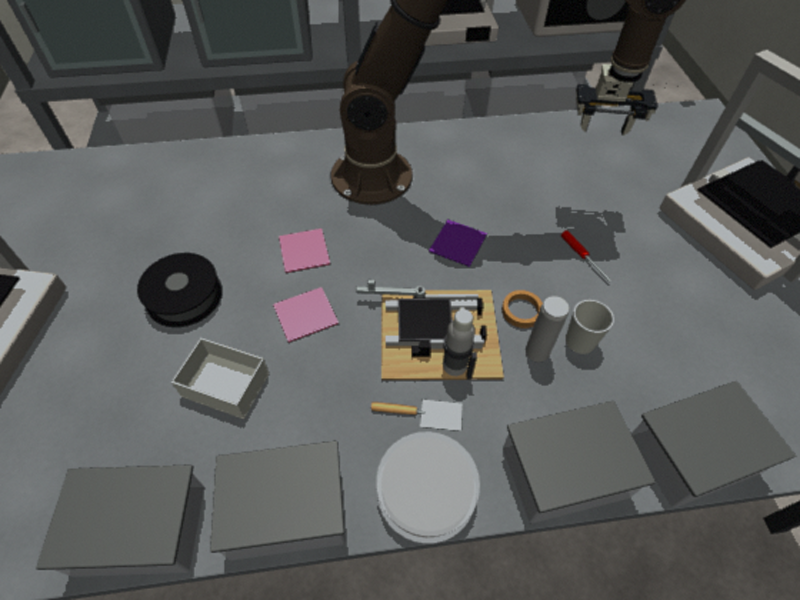

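The top view shows the wood base at about (310–447, 221–343) in the 800x600 picture, with the dark plate at (392,290), the gate pivot at (394,325) and the can at (367,222). I'll enlarge that region.

```bash
python3 - <<'E'
import pickle,cv2
d=pickle.load(open("im0.pkl","rb"))
f=d["top"]["frame"][140:245,205:345,::-1]
cv2.imwrite("pics/crop0.png",cv2.resize(f,(800,600),interpolation=cv2.INTER_CUBIC))
E
```

```text
(no output)
```

View pics/crop0.png

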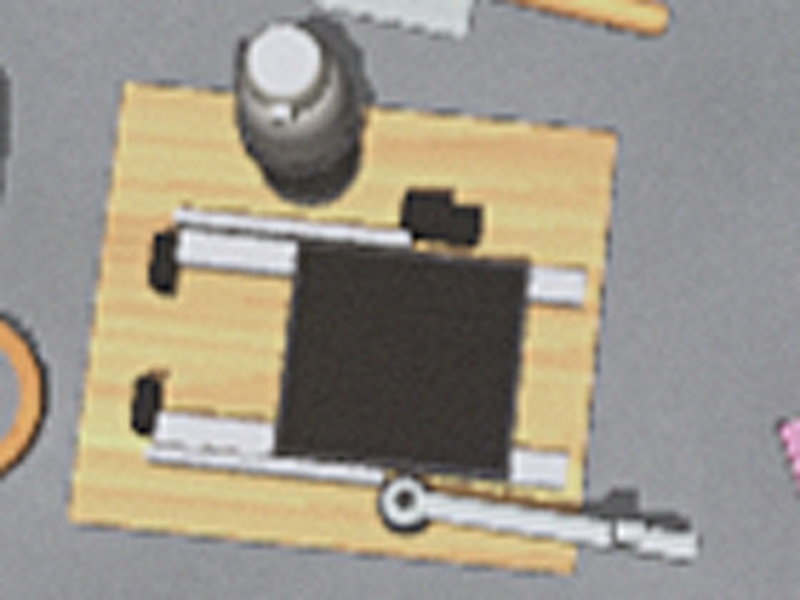

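```bash
cat > h.py <<'E'
import numpy as np,cv2,json
from scipy.spatial.transform import Rotation as R
def proj(im,P): return cv2.projectPoints(np.float64(P),im["rvec"],im["tvec"],im["intrinsics"],None)[0][:,0]
def S(st,p):  # station mm -> world m
    x,y,a=st;p=np.atleast_2d(p)/1000.;c,s=np.cos(a),np.sin(a)
    return np.c_[x+c*p[:,0]-s*p[:,1],y+s*p[:,0]+c*p[:,1],p[:,2]]
def tip(im,uv,z):  # pixel -> world at height z
    Rm=R.from_rotvec(np.ravel(im["rvec"])).as_matrix();t=np.ravel(im["tvec"])
    d=Rm.T@np.linalg.inv(im["intrinsics"])@[*uv,1];c=-Rm.T@t
    return c+d*(z-c[2])/d[2]
def rows(o,p,yaw=None):
    """pose o -> world p, tool down with tool y axis at world angle yaw; prints tool-frame units"""
    r=R.from_rotvec(o["ee_rot"]);s=r.inv().apply(np.array(p)-o["position"])
    print("shift mm",(s*1000).round(1),"units",(s/.4).round(3),"minrows",np.linalg.norm(s)/.0417)
    if yaw is not None:
        c,q=np.cos(yaw),np.sin(yaw);y=np.array([c,q,0]);z=np.array([0,0,-1.])
        best=min((R.from_matrix(np.c_[np.cross(k*y,z),k*y,z]) for k in(1,-1)),key=lambda t:(r.inv()*t).magnitude())
        w=(r.inv()*best).as_rotvec();print("turn deg",np.degrees(w).round(2),"units",(np.degrees(w)/120).round(4))
E
python3 - <<'E'
from h import *
import pickle
from scipy.optimize import least_squares
im=pickle.load(open("im0.pkl","rb"))["top"]
C=lambda L:np.array(L)/5.7143+[205-.4,140-.4]
st_pts=[[125,130,12],[125,-150,12],[-125,-150,12],[-125,130,12]]
uv=C([[127,83],[616,132],[573,573],[70,521]])
f=lambda v:(proj(im,S(v,st_pts))-uv).ravel()
r=least_squares(f,[.55,.0,0]);st=r.x;print(st,r.fun.round(2))
json.dump(list(st),open("st.json","w"))
def inv(w): c,s=np.cos(st[2]),np.sin(st[2]);d=w-[st[0],st[1],0];return (np.array([c*d[0]+s*d[1],-s*d[0]+c*d[1],d[2]])*1000).round(1)
for n,q,z in[("pl",[299,240],.038),("pl",[527,262],.038),("pl",[508,480],.038),("pl",[275,455],.038),("cap",[286,62],.213),("pivot",[404,501],.046),("bar end",[696,542],.046)]:print(n,inv(tip(im,C(q),z)))
for n in([92,20,213],[-98,-55,39],[-20,85,34],[60,-55,39],[-20,-110,30]):print(n,S(st,n).round(4))
E
```

```text
[ 0.58305541  0.11257142 -0.12154257] [-0.54 -0.32  0.5  -0.11  0.42  0.27 -0.38  0.12]
pl [39.6 19.2 38. ]
pl [  40.3 -106.1   38. ]
pl [ -79.8 -107.9   38. ]
pl [-79.4  18.7  38. ]
cap [ 91.5  19.3 213. ]
pivot [-97.7 -53.6  46. ]
bar end [-103.4 -211.3   46. ]
[92, 20, 213] [[0.6768 0.1213 0.213 ]]
[-98, -55, 39] [[0.4791 0.0699 0.039 ]]
[-20, 85, 34] [[0.5735 0.1994 0.034 ]]
[60, -55, 39] [[0.6359 0.0507 0.039 ]]
[-20, -110, 30] [[0.5499 0.0058 0.03  ]]
```

```bash
python3 - <<'E'
from h import *
from cell import arm
st=json.load(open("st.json"));p=S(st,[-28,-152,226])[0];print(p)
rows(arm.observe(),p,np.pi/2+st[2])
E
```

```text
[ 0.53683295 -0.03491242  0.226     ]
shift mm [-528.1 -521.9    0.8] units [-1.32  -1.305  0.002] minrows 17.804877735541243
turn deg [-0.08  0.   -7.75] units [-0.0007  0.     -0.0646]
```

```bash
python3 -m creep '[[-0.066,-0.065,0,0,0,0],[-0.066,-0.065,0,0,0,0],[-0.066,-0.065,0,0,0,0],[-0.066,-0.065,0,0,0,0],[-0.066,-0.065,0,0,0,0],[-0.066,-0.065,0,0,0,0],[-0.066,-0.065,0,0,0,0],[-0.066,-0.065,0,0,0,0],[-0.066,-0.065,0,0,0,0],[-0.066,-0.065,0,0,0,0],[-0.066,-0.065,0,0,0,0],[-0.066,-0.065,0,0,0,0],[-0.066,-0.065,0,0,0,0],[-0.066,-0.065,0,0,0,0],[-0.066,-0.065,0,0,0,0],[-0.066,-0.065,0,0,0,0],[-0.066,-0.065,0,0,0,0],[-0.066,-0.065,0,0,0,0],[0,0,0,0,0,-0.0323],[0,0,0,0,0,-0.0323]]' 1 20
cat > w.py <<'E'
from h import *
from cell import arm
import sys
st=json.load(open("st.json"));o=arm.observe()
c,s=np.cos(st[2]),np.sin(st[2]);d=o["position"]-[*st[:2],0]
print("station now",(np.array([c*d[0]+s*d[1],-s*d[0]+c*d[1],d[2]])*1000).round(1),"t",o["clock"],"w",round(o["width"],3))
f=o["force"];print("F station",np.round([c*f[0]+s*f[1],-s*f[0]+c*f[1],f[2]],2))
rows(o,S(st,[float(v) for v in sys.argv[1:4]])[0],np.pi/2+st[2])
E
python3 w.py -28 -152 226
```

```text
clock: 1.77
position: [0.5001, 0.0284, 0.2264]
ee_rot: [-0.194, -3.135, 0.002]
force: [-0.2, 0.1, -0.1]
width: 0.001
gripper_force: 0.0
station now [-72.1 -93.6 226.4] t 1.7667 w 0.001
F station [-0.25  0.06 -0.06]
shift mm [-44.3 -58.3   0.5] units [-0.111 -0.146  0.001] minrows 1.7558965318247115
turn deg [-0.06 -0.01 -0.11] units [-0.0005 -0.0001 -0.0009]
```

```bash
python3 -m creep '[[-0.037,-0.05,0,0,0,0],[-0.037,-0.05,0,0,0,0],[-0.037,-0.046,0,0,0,0],[0,0,0.07,0,0,0],[0,0,0.07,0,0,0],[0,0,0.07,0,0,0],[0,0,0.07,0,0,0],[0,0,0.07,0,0,0],[0,0,0.07,0,0,0],[0,0,0.05,0,0,0],[0,0,0.035,0,0,0],[0,0,0,0,0,0]]'
python3 w.py -28 -130 24
python3 - <<'E'
from cell import arm
import cv2
cv2.imwrite("pics/s1.png",cv2.resize(arm.get_image("scene")["frame"][170:300,240:400,::-1],(738,600),interpolation=cv2.INTER_CUBIC))
E
```

```text
clock: 2.77
position: [0.5341, -0.0322, 0.0218]
ee_rot: [-0.19, -3.13, 0.001]
force: [-0.5, 0.2, -0.4]
width: 0.004
gripper_force: 0.0
station now [ -31.  -149.6   21.8] t 2.7667 w 0.004
F station [-0.54  0.12 -0.4 ]
shift mm [-3.  19.6 -2.2] units [-0.007  0.049 -0.006] minrows 0.47856572344185283
turn deg [-0.06 -0.3  -0.  ] units [-0.0005 -0.0025 -0.    ]
```

View pics/s1.png

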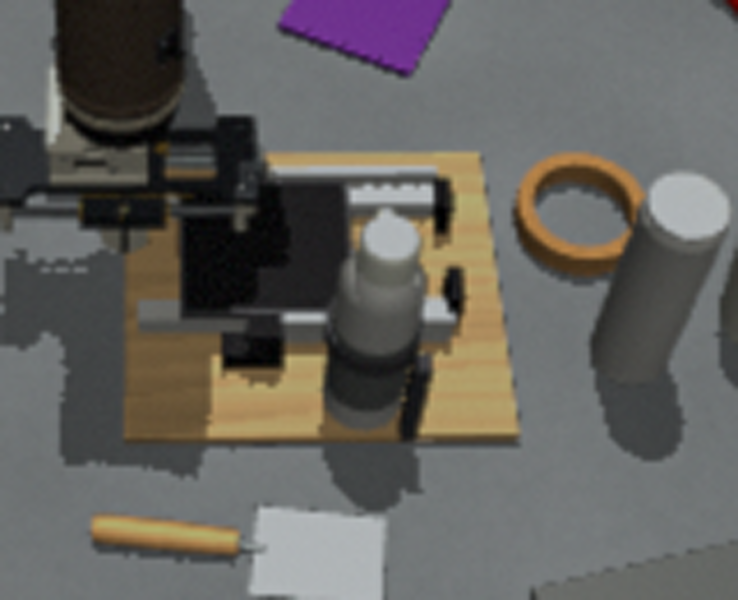

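The gripper is lowered, with its fingers at about (120,235), between the rails and to the right of the plate edge at about (185,250). Next I push the plate.

```bash
python3 -m creep '[[0,0.012,-0.006,0,0,0],[0,0.012,0,0,0,0],[0,0.012,0,0,0,0],[0,0.012,0,0,0,0],[0,0.012,0,0,0,0],[0,0.012,0,0,0,0],[0,0.012,0,0,0,0],[0,0.012,0,0,0,0],[0,0.012,0,0,0,0],[0,0.012,0,0,0,0],[0,0.012,0,0,0,0],[0,0.012,0,0,0,0],[0,0.012,0,0,0,0],[0,0.012,0,0,0,0],[0,0,0,0,0,0]]'
python3 w.py -28 -64 24
```

```text
clock: 4.07
position: [0.5451, 0.0351, 0.0274]
ee_rot: [0.19, 3.135, 0.0]
force: [0.5, -1.8, 7.1]
width: 0.004
gripper_force: 2.6
station now [-28.3 -81.5  27.4] t 4.0667 w 0.004
F station [ 0.68 -1.76  7.13]
shift mm [-0.3 17.5  3.4] units [-0.001  0.044  0.009] minrows 0.4270758158832128
turn deg [0.01 0.04 0.02] units [0.     0.0003 0.0001]
```

```bash
python3 - <<'E'
from cell import arm
import cv2,numpy as np
a=arm.get_image("scene")["frame"][170:280,240:390,::-1];b=arm.get_image("wrist")["frame"][:,:,::-1]
cv2.imwrite("pics/s2.png",np.hstack([cv2.resize(a,(400,293),interpolation=cv2.INTER_CUBIC),cv2.resize(b,(391,293))]))
E
```

```text
(no output)
```

View pics/s2.png

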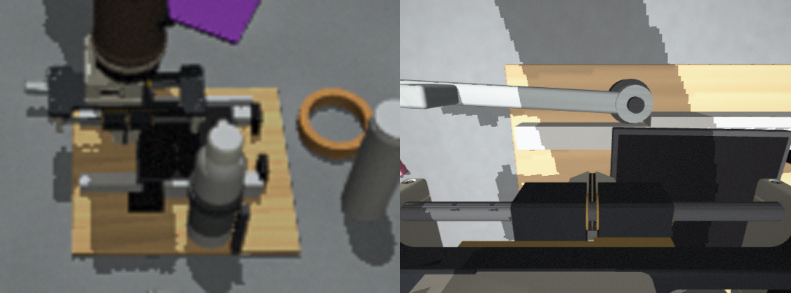

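```bash
python3 -m creep '[[0,0,-0.008,0,0,0],[0,0,-0.008,0,0,0],[0,0,0,0,0,0]]'
python3 w.py -28 -64 32
```

```text
clock: 4.42
position: [0.5448, 0.035, 0.034]
ee_rot: [0.19, 3.135, 0.001]
force: [0.3, -0.5, -0.3]
width: 0.004
gripper_force: 0.0
station now [-28.5 -81.6  34. ] t 4.4167 w 0.004
F station [ 0.37 -0.43 -0.33]
shift mm [-0.5 17.6  2. ] units [-0.001  0.044  0.005] minrows 0.4255932600991301
turn deg [0.03 0.02 0.02] units [0.0003 0.0002 0.0002]
```

```bash
python3 -m creep '[[0,0.008,0.004,0,0,0],[0,0.008,0,0,0,0],[0,0.008,0,0,0,0],[0,0.008,0,0,0,0],[0,0,0,0,0,0]]'
python3 w.py -28 -64 32
python3 - <<'E'
from cell import arm
import cv2,numpy as np
a=arm.get_image("top")["frame"][140:245,205:345,::-1];b=arm.get_image("wrist")["frame"][150:400,150:500,::-1]
cv2.imwrite("pics/s3.png",np.hstack([cv2.resize(a,(400,300),interpolation=cv2.INTER_CUBIC),cv2.resize(b,(400,300))]))
E
```

```text
clock: 4.83
position: [0.5461, 0.0481, 0.0318]
ee_rot: [-0.189, -3.136, -0.0]
force: [-0.9, 0.4, 0.9]
width: 0.009
gripper_force: 0.4
station now [-28.8 -68.4  31.8] t 4.8333 w 0.009
F station [-0.95  0.24  0.89]
shift mm [-0.8  4.4 -0.2] units [-0.002  0.011 -0.001] minrows 0.1086865354865852
turn deg [ 0.01 -0.02  0.05] units [ 0.0001 -0.0001  0.0004]
```

View pics/s3.png

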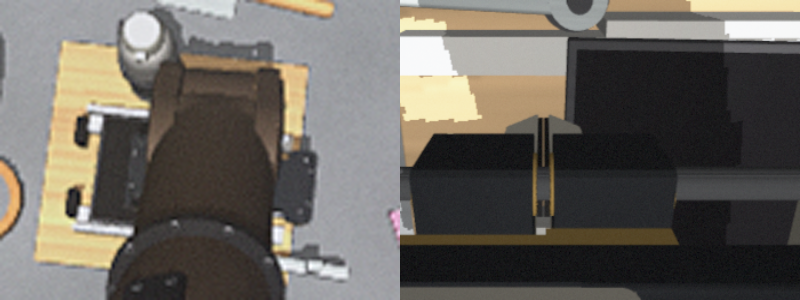

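The plate's left edge, at about (97,150), is still roughly 9 mm short of the stops at (82,130). I'll keep pushing slowly.

```bash
python3 -m creep '[[0,0.006,0.0,0,0,0],[0,0.006,0,0,0,0],[0,0.006,0,0,0,0],[0,0,0,0,0,0]]'
python3 w.py -28 -64 32
python3 -m creep '[[0,0.006,0.0,0,0,0],[0,0.004,0,0,0,0],[0,0,0,0,0,0]]'
python3 w.py -28 -64 32
```

```text
clock: 5.27
position: [0.5471, 0.055, 0.0319]
ee_rot: [0.19, 3.136, 0.0]
force: [0.5, -1.1, 1.2]
width: 0.006
gripper_force: 0.5
station now [-28.7 -61.5  31.9] t 5.2667 w 0.006
F station [ 0.58 -0.99  1.16]
shift mm [-0.7 -2.5 -0.1] units [-0.002 -0.006 -0.   ] minrows 0.06145543338221762
turn deg [ 0.02 -0.    0.03] units [ 0.0001 -0.      0.0002]
clock: 5.52
position: [0.5476, 0.0588, 0.0319]
ee_rot: [-0.19, -3.136, -0.0]
force: [-0.5, 0.0, 0.5]
width: 0.004
gripper_force: 0.5
station now [-28.7 -57.7  31.9] t 5.5167 w 0.004
F station [-0.54 -0.06  0.47]
shift mm [-0.7 -6.3 -0.1] units [-0.002 -0.016 -0.   ] minrows 0.15182674166221868
turn deg [ 0.01 -0.    0.02] units [ 0.0001 -0.      0.0002]
```

```bash
cat > prof.py <<'E'
from h import *
from cell import arm
st=json.load(open("st.json"));im=arm.get_image("top")
g=cv2.cvtColor(im["frame"],cv2.COLOR_RGB2GRAY).astype(np.float32)
ys=np.arange(50,102,2)
v=0
for x in(-45,-35,-25,-15,-5):
    q=proj(im,S(st,[[x,y,38] for y in ys])).astype(np.float32)
    v=v+cv2.remap(g,q[:,:1],q[:,1:],cv2.INTER_LINEAR).ravel()/5
print([(int(y),int(a)) for y,a in zip(ys,v)])
E
python3 prof.py
```

```text
[(50, 53), (52, 51), (54, 51), (56, 52), (58, 52), (60, 53), (62, 52), (64, 51), (66, 52), (68, 53), (70, 54), (72, 53), (74, 51), (76, 50), (78, 58), (80, 88), (82, 138), (84, 174), (86, 186), (88, 185), (90, 179), (92, 176), (94, 177), (96, 182), (98, 190), (100, 200)]
```

```bash
python3 -m creep '[[0,0.006,0.0,0,0,0],[0,0.004,0,0,0,0],[0,0,0,0,0,0]]'
python3 w.py -28 -64 32
python3 -m creep '[[0,0.006,0.0,0,0,0],[0,0,0,0,0,0],[0,0,0,0,0,0]]'
python3 w.py -28 -64 32;python3 prof.py
```

```text
clock: 5.82
position: [0.5482, 0.0617, 0.032]
ee_rot: [0.191, 3.135, -0.001]
force: [-0.4, -2.7, 1.1]
width: 0.007
gripper_force: 1.6
station now [-28.5 -54.7  32. ] t 5.8167 w 0.007
F station [-0.07 -2.75  1.13]
shift mm [-0.5 -9.3 -0. ] units [-0.001 -0.023 -0.   ] minrows 0.22319573007275348
turn deg [-0.05  0.02 -0.02] units [-0.0004  0.0002 -0.0002]
clock: 6.07
position: [0.5486, 0.0623, 0.0321]
ee_rot: [0.194, 3.135, -0.004]
force: [0.9, -9.3, 1.9]
width: 0.002
gripper_force: 3.9
station now [-28.1 -54.1  32.1] t 6.0667 w 0.002
F station [ 2.06 -9.14  1.92]
shift mm [-0.1 -9.9  0.1] units [-0.    -0.025  0.   ] minrows 0.23755118349536608
turn deg [-0.13  0.05 -0.12] units [-0.0011  0.0004 -0.001 ]
[(50, 69), (52, 60), (54, 53), (56, 52), (58, 52), (60, 52), (62, 52), (64, 52), (66, 52), (68, 52), (70, 53), (72, 52), (74, 53), (76, 52), (78, 50), (80, 55), (82, 71), (84, 107), (86, 152), (88, 176), (90, 181), (92, 180), (94, 178), (96, 181), (98, 189), (100, 201)]
```

```bash
python3 -m creep '[[0,-0.03,0,0,0,0],[0,-0.03,0,0,0,0],[0,0,-0.07,0,0,0],[0,0,-0.07,0,0,0],[0,0,-0.07,0,0,0],[0.06,-0.03,0,0,0,0],[0.06,-0.03,0,0,0,0],[0.06,-0.03,0,0,0,0],[0.06,-0.03,0,0,0,0],[0.03,-0.03,0,0,0,0],[0,0,0,0,0,0]]'
python3 w.py -136 -140 40
```

```text
clock: 7.03
position: [0.427, -0.0077, 0.1158]
ee_rot: [-0.194, -3.133, -0.001]
force: [0.2, -0.3, 0.0]
width: 0.003
gripper_force: 0.0
station now [-140.3 -138.3  115.8] t 7.0333 w 0.003
F station [ 0.24 -0.31  0.03]
shift mm [-4.5 -1.7 75.8] units [-0.011 -0.004  0.189] minrows 1.8207279996906824
turn deg [ 0.01 -0.16 -0.14] units [ 0.0001 -0.0013 -0.0012]
```

```bash
python3 -m creep '[[-0.005,0,0.06,0,0,0],[0,0,0.065,0,0,0],[0,0,0.064,0,0,0],[0,0,0,0,0,0]]'
python3 w.py -136 -140 40
python3 - <<'E'
import numpy as np
t=np.array([1.6,1.4,1.2,1,.8,.6,.4,.2,0]);b=np.c_[np.cos(t),-np.sin(t)];n=np.c_[np.sin(t),np.cos(t)]
p=np.array([-98,-55])+85*b-(7+9.5*np.abs(n).sum(1))[:,None]*n
for a,q,d in zip(t,p,np.diff(p,axis=0,prepend=p[:1])):print(round(a,1),q.round(1),(d*[-1,1]/400).round(4))
E
```

```text
clock: 7.37
position: [0.4311, -0.0061, 0.0373]
ee_rot: [-0.191, -3.131, 0.001]
force: [-1.5, 0.2, 0.6]
width: 0.002
gripper_force: 0.0
station now [-136.5 -136.2   37.3] t 7.3667 w 0.002
F station [-1.49  0.01  0.6 ]
shift mm [-0.5 -3.8 -2.6] units [-0.001 -0.009 -0.007] minrows 0.11144545463659265
turn deg [-0.07 -0.27 -0.  ] units [-0.0006 -0.0022 -0.    ]
1.6 [-117.2 -139.5] [-0.  0.]
1.4 [-101.3 -141.8] [-0.04   -0.0059]
1.2 [ -85.2 -141.2] [-0.0402  0.0015]
1.0 [ -69.  -137.4] [-0.0404  0.0095]
0.8 [ -53.4 -130.2] [-0.0389  0.018 ]
0.6 [ -39.3 -119.7] [-0.0355  0.0264]
0.4 [ -27.3 -106. ] [-0.0299  0.0341]
0.2 [-18.3 -89.7] [-0.0224  0.0407]
0.0 [-13.  -71.5] [-0.0133  0.0456]
```

```bash
python3 -m creep '[[-0.018,-0.003,-0.004,0,0,0],[-0.018,-0.003,0,0,0,0],[-0.018,-0.003,0,0,0,0],[-0.018,-0.003,0,0,0,0],[-0.018,-0.003,0,0,0,0],[-0.02,0.001,0,0,0,0],[-0.02,0.001,0,0,0,0],[-0.02,0.005,0,0,0,0],[-0.02,0.005,0,0,0,0]]'
python3 w.py -69 -137.4 39
python3 - <<'E'
from cell import arm
import cv2,numpy as np
a=arm.get_image("scene")["frame"][170:280,240:390,::-1];b=arm.get_image("wrist")["frame"][:,:,::-1]
cv2.imwrite("pics/s4.png",np.hstack([cv2.resize(a,(400,293),interpolation=cv2.INTER_CUBIC),cv2.resize(b,(391,293))]))
E
```

```text
clock: 8.12
position: [0.501, -0.0152, 0.042]
ee_rot: [-0.191, -3.136, -0.0]
force: [-1.4, -0.2, 0.8]
width: 0.006
gripper_force: 0.9
station now [ -65.9 -136.8   42. ] t 8.1167 w 0.006
F station [-1.34 -0.41  0.8 ]
shift mm [ 3.1 -0.6  3. ] units [ 0.008 -0.002  0.007] minrows 0.10347306975277445
turn deg [ 0.   -0.01 -0.01] units [ 0.     -0.0001 -0.    ]
```

View pics/s4.png

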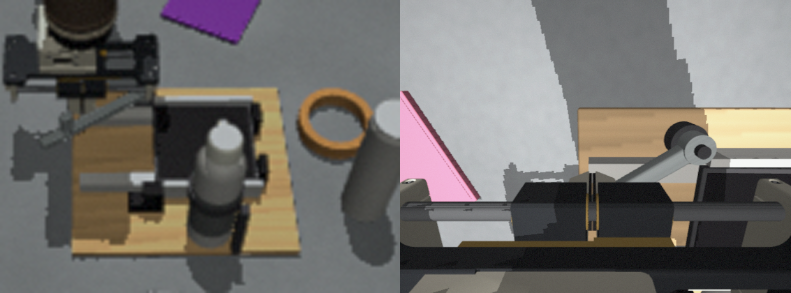

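The bar, at about (100,115) in the left half, is following the finger at roughly 1 rad, and the plate hasn't moved. I'll continue the arc.

```bash
python3 -m creep '[[-0.016,0.008,0.005,0,0,0],[-0.016,0.009,0,0,0,0],[-0.018,0.013,0,0,0,0],[-0.018,0.013,0,0,0,0],[-0.015,0.017,0,0,0,0],[-0.015,0.017,0,0,0,0],[-0.011,0.02,0,0,0,0],[-0.011,0.02,0,0,0,0],[0,0,0,0,0,0]]'
python3 w.py -13 -71.5 39
```

```text
clock: 8.97
position: [0.5551, 0.0278, 0.04]
ee_rot: [0.187, 3.135, 0.002]
force: [-0.4, 0.7, 0.1]
width: 0.003
gripper_force: 0.1
station now [-17.5 -87.5  40. ] t 8.9667 w 0.003
F station [-0.52  0.61  0.11]
shift mm [-4.5 16.   1. ] units [-0.011  0.04   0.002] minrows 0.4004259883726879
turn deg [0.06 0.07 0.13] units [0.0005 0.0006 0.0011]
```

```bash
python3 -m creep '[[-0.003,0.01,0,0,0,0],[-0.003,0.01,0,0,0,0],[-0.003,0.01,0,0,0,0],[-0.002,0.008,0,0,0,0],[0,0,0,0,0,0]]'
python3 w.py -13 -71.5 39
python3 -m creep '[[0,0.006,0,0,0,0],[0,0.003,0,0,0,0],[0,0,0,0,0,0]]'
python3 w.py -13 -71.5 39
```

```text
clock: 9.38
position: [0.56, 0.0408, 0.0399]
ee_rot: [0.19, 3.136, 0.001]
force: [0.3, -0.4, 0.7]
width: 0.006
gripper_force: 0.3
station now [-14.2 -74.1  39.9] t 9.3833 w 0.006
F station [ 0.4  -0.4   0.72]
shift mm [-1.2  2.6  0.9] units [-0.003  0.006  0.002] minrows 0.07197521274007597
turn deg [0.03 0.01 0.04] units [0.0002 0.     0.0003]
clock: 9.63
position: [0.5605, 0.0435, 0.04]
ee_rot: [0.191, 3.135, -0.0]
force: [-0.3, -0.8, 0.1]
width: 0.006
gripper_force: 0.5
station now [-14.  -71.3  40. ] t 9.6333 w 0.006
F station [-0.18 -0.82  0.15]
shift mm [-1.  -0.2  1. ] units [-0.003 -0.     0.003] minrows 0.035269094385209046
turn deg [ 0.    0.03 -0.  ] units [ 0.      0.0003 -0.    ]
```

```bash
python3 -m creep '[[0,0.005,0,0,0,0],[0,0,0,0,0,0]]'
python3 w.py -13 -71.5 39
python3 -m creep '[[0,0.006,0,0,0,0],[0,0,0,0,0,0],[0,0,0,0,0,0],[0,0,0,0,0,0]]'
python3 w.py -13 -71.5 39
```

```text
clock: 9.8
position: [0.5605, 0.0439, 0.04]
ee_rot: [0.193, 3.135, -0.002]
force: [-0.6, -5.4, 2.2]
width: 0.007
gripper_force: 2.5
station now [-14.1 -70.9  40. ] t 9.8 w 0.007
F station [ 0.07 -5.39  2.2 ]
shift mm [-1.1 -0.6  1. ] units [-0.003 -0.002  0.003] minrows 0.038146695844787755
turn deg [-0.09  0.02 -0.07] units [-0.0007  0.0002 -0.0006]
clock: 10.13
position: [0.5605, 0.0443, 0.04]
ee_rot: [-0.196, -3.135, 0.005]
force: [-0.5, -10.2, 2.6]
width: 0.005
gripper_force: 4.8
station now [-14.1 -70.5  40. ] t 10.1333 w 0.005
F station [  0.75 -10.2    2.58]
shift mm [-1.1 -1.   1. ] units [-0.003 -0.002  0.002] minrows 0.04200119362277935
turn deg [-0.19  0.01 -0.17] units [-0.0016  0.0001 -0.0015]
```

The gate is against its stop. Next I back off, lift clear and check it.

```bash
python3 -m creep '[[0,-0.04,0,0,0,0],[0,-0.04,0,0,0,0],[0,-0.04,0,0,0,0],[0,0,-0.08,0,0,0],[0,0,-0.08,0,0,0],[0,0,-0.08,0,0,0],[0,0,-0.08,0,0,0],[0,0,-0.08,0,0,0],[0,0,-0.08,0,0,0],[0,0,-0.07,0,0,0],[0,0,0,0,0,0]]'
python3 w.py 92 20 240; python3 prof.py
python3 - <<'E'
from cell import arm
import cv2,numpy as np
a=arm.get_image("scene")["frame"][170:280,240:390,::-1];b=arm.get_image("wrist")["frame"][:,:,::-1]
cv2.imwrite("pics/s5.png",np.hstack([cv2.resize(a,(400,293),interpolation=cv2.INTER_CUBIC),cv2.resize(b,(391,293))]))
E
```

```text
clock: 11.05
position: [0.5576, 0.0003, 0.2657]
ee_rot: [0.19, 3.127, 0.004]
force: [0.6, 0.4, 0.1]
width: 0.009
gripper_force: 0.0
station now [ -11.7 -114.6  265.7] t 11.05 w 0.009
F station [0.56 0.48 0.13]
shift mm [-103.4  134.5   26.9] units [-0.259  0.336  0.067] minrows 4.119323406267792
turn deg [ 0.16  0.48 -0.01] units [ 0.0013  0.004  -0.0001]
[(50, 55), (52, 54), (54, 52), (56, 54), (58, 54), (60, 54), (62, 55), (64, 55), (66, 56), (68, 55), (70, 55), (72, 55), (74, 56), (76, 55), (78, 52), (80, 57), (82, 75), (84, 111), (86, 155), (88, 177), (90, 181), (92, 180), (94, 179), (96, 183), (98, 190), (100, 201)]
```

View pics/s5.png

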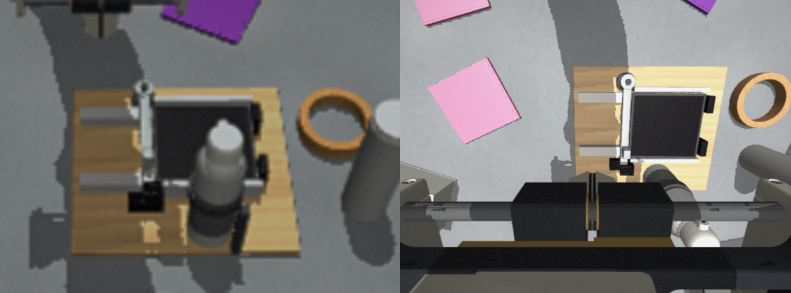

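The gate bar is closed in its catch at (145,190) and the plate is against its stops. Next I move over the cap.

```bash
python3 -m creep '[[-0.043,0.056,0,0,0,0],[-0.043,0.056,0,0,0,0],[-0.043,0.056,0,0,0,0],[-0.043,0.056,0,0,0,0],[-0.043,0.056,0,0,0,0],[-0.043,0.056,0,0,0,0],[0,0,0.05,0,0,0],[0,0,0.03,0,0,0],[0,0,0,0,0,0]]'
python3 w.py 92 20 218
```

```text
clock: 11.95
position: [0.671, 0.1204, 0.2228]
ee_rot: [-0.191, -3.128, 0.004]
force: [-1.7, 0.1, -0.7]
width: 0.005
gripper_force: 0.0
station now [ 86.4  18.4 222.8] t 11.95 w 0.005
F station [-1.68 -0.13 -0.67]
shift mm [-5.7  1.6  4.8] units [-0.014  0.004  0.012] minrows 0.18150631857452698
turn deg [-0.19 -0.43 -0.02] units [-0.0016 -0.0036 -0.0002]
```

Centre over the cap, then press down gently.

```bash
python3 -m creep '[[-0.014,0.004,0,0,0,0],[0,0,0.007,0,0,0],[0,0,0.007,0,0,0],[0,0,0.007,0,0,0],[0,0,0,0,0,0]]'
python3 w.py 92 20 206
python3 -m creep '[[0,0,0.008,0,0,0],[0,0,0.008,0,0,0],[0,0,0,0,0,0]]'
python3 w.py 92 20 206
```

```text
clock: 12.37
position: [0.6791, 0.1217, 0.2194]
ee_rot: [-0.192, -3.136, -0.0]
force: [-0.2, 0.0, -0.2]
width: 0.007
gripper_force: 0.0
station now [ 94.3  20.7 219.4] t 12.3667 w 0.007
F station [-0.17 -0.01 -0.17]
shift mm [ 2.3 -0.7 13.4] units [ 0.006 -0.002  0.034] minrows 0.3269099827367623
turn deg [ 0.01 -0.01 -0.03] units [ 0.0001 -0.0001 -0.0002]
clock: 12.62
position: [0.6795, 0.1219, 0.213]
ee_rot: [0.191, 3.135, 0.0]
force: [-1.1, 0.4, 3.9]
width: 0.001
gripper_force: 1.7
station now [ 94.6  21.  213. ] t 12.6167 w 0.001
F station [-1.09  0.23  3.94]
shift mm [ 2.6 -1.   7. ] units [ 0.007 -0.002  0.017] minrows 0.17981427809910155
turn deg [ 0.    0.03 -0.  ] units [ 0.      0.0002 -0.    ]
```

```bash
python3 -m creep '[[0,0,0.007,0,0,0],[0,0,0.007,0,0,0],[0,0,0.005,0,0,0],[0,0,0,0,0,0]]'
python3 w.py 92 20 206
python3 -m creep '[[0,0,0.005,0,0,0],[0,0,0,0,0,0],[0,0,0,0,0,0],[0,0,0,0,0,0]]'
python3 w.py 92 20 206
```

```text
clock: 12.95
position: [0.6796, 0.122, 0.2065]
ee_rot: [0.191, 3.135, 0.001]
force: [-1.2, -0.8, 8.8]
width: 0.002
gripper_force: 4.0
station now [ 94.7  21.  206.5] t 12.95 w 0.002
F station [-1.05 -0.91  8.76]
shift mm [ 2.7 -1.   0.5] units [ 0.007 -0.003  0.001] minrows 0.0711588622277425
turn deg [ 0.04  0.06 -0.  ] units [ 0.0003  0.0005 -0.    ]
clock: 13.28
position: [0.6798, 0.122, 0.2063]
ee_rot: [0.191, 3.134, 0.002]
force: [-7.6, -1.3, 20.6]
width: 0.007
gripper_force: 10.0
station now [ 94.8  21.1 206.3] t 13.2833 w 0.007
F station [-7.38 -2.2  20.6 ]
shift mm [ 2.8 -1.1  0.2] units [ 0.007 -0.003  0.001] minrows 0.07343848372817306
turn deg [ 0.08  0.12 -0.  ] units [ 0.0007  0.001  -0.    ]
```

The cap is on its stop: 20 N, 7 mm down, held for over 0.3 s. Now I release it.

```bash
python3 -m creep '[[0,0,-0.015,0,0,0],[0,0,-0.04,0,0,0],[0,0,-0.07,0,0,0],[0,0,-0.07,0,0,0],[0.07,0,0,0,0,0],[0.07,0,0,0,0,0],[0.07,0,0,0,0,0],[0.07,0,0,0,0,0],[0,0,0,0,0,0],[0,0,0,0,0,0]]'
python3 w.py 92 20 206
python3 - <<'E'
from cell import arm
import cv2,numpy as np
a=arm.get_image("scene")["frame"][170:300,240:430,::-1];b=arm.get_image("wrist")["frame"][:,:,::-1]
cv2.imwrite("pics/s6.png",np.hstack([cv2.resize(a,(400,274),interpolation=cv2.INTER_CUBIC),cv2.resize(b,(365,274))]))
E
```

```text
clock: 14.12
position: [0.5672, 0.1362, 0.2818]
ee_rot: [-0.188, -3.136, -0.002]
force: [0.9, -0.0, -0.3]
width: 0.011
gripper_force: 0.0
station now [-18.6  21.5 281.8] t 14.1167 w 0.011
F station [ 0.86  0.06 -0.28]
shift mm [-110.6   -1.8   75.8] units [-0.276 -0.004  0.189] minrows 3.2149186202066544
turn deg [ 0.05 -0.01  0.09] units [ 0.0005 -0.0001  0.0007]
```

View pics/s6.png

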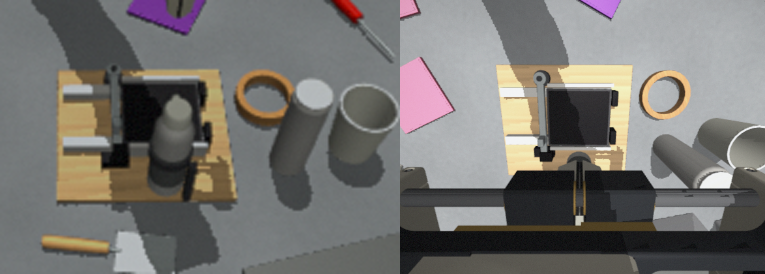

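The plate is home, the gate bar is in its catch at (118,150), the bystanders haven't moved, and the arm is clear.

```bash
python3 -c "
from cell import arm
print(arm.sign_off())"
```

```text
the job is handed in; nothing more can be done
None
```

I pushed the plate home, closed the gate into its catch, and pressed the cap fully down (7 mm) and released it. The job was handed in at about 14 s of the 56 s allowed; sign-off gave no verdict, and the cap's spring-back was not measured.

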